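Assemble the two-lid scent pot and open its vent

ROBOT

A 6-joint arm with a two-finger parallel gripper is mounted at the origin on the work surface. World frame = base frame: x ahead of the robot, y to its left, z up, the work surface at z = 0. Lengths are in m, angles in rad, forces in N, time in s.
With the tool pointing down it reaches from about 0.325 to 0.775 m from the base axis. Payload 5.5 kg.
Tool frame: the origin (TCP) lies midway between the tips of the shut fingers; the grasp point (between the pads) lies 19 mm behind it; z points along the fingers, y is the line along which they close (so a half turn about z gives the same grasp; the last joint's range is limited). The gripper opens to 88 mm and grips with 3 to 60 N. Pads are 20 mm wide; open, the fingers measure 115 mm over their backs; the gripper's body (75 mm by 178 mm) begins 61 mm behind the grasp point.
Start: joints at [1.143, 0.091, 1.231, -0, 1.82, -0.057], TCP at [0.217, 0.559, 0.223] pointing down, gripper open.
Joint ranges: [-2.87, 2.87], [-0.86, 2.18], [0.17, 2.46], [-1.51, 4.65], [0.06, 2.69], [-2.65, 2.65]. Speed limits (rad/s): [2.57, 2.57, 3.01, 3.14, 3.14, 3.14].

INTERFACE

Orientations are given as a rotation vector (axis times angle).
In Python, from bench import read_state, viewer, job gives the robot as it stands. The module is installed in compiled form; this text tells all that it offers.
- The arm moves only by the tool apply_moves, never from a script. Its argument "steps" is a list that holds one entry, the list of rows, each a list of 7 numbers: the turn, a rotation vector about the tool's x, y, z in units of 5 degrees (1.0 is 5 degrees), then the shift along the tool's x, y, z in units of 30 mm (1.0 is 30 mm), then the opening, from -1 (shut) to 1 (fully open), so that 0 is half open. In form: [[[rx, ry, rz, x, y, z, hand], ...]]. A call has 1 to 5 rows; each row is the pose to reach, as a shift and turn from the pose commanded when the call began, along the tool's axes at that moment; what a row does not reach only later rows make up. A row lasts 1/8 s, in which the tool goes at most 62.5 mm and 10.7 degrees, less where a joint would pass 70% of its speed; a pose out of reach is approached as far as the arm can. A call with a gripper value outside its range is refused whole. The fingers move at their own pace and stop on an object; "squeeze" is the grip in N (left out, the last holds). Time passes only in rows, so rows that repeat a pose let the fingers close. It gives the time, the measured TCP pose, the force, the opening and the grip force at its end, in the units of the state.
- read_state(): the state, without advancing time (a new reading comes with each control period).
- viewer.get_image(name): name is "side" or "top" or "wrist"; returns a dict with "pixels" (384x512x3 uint8, blue, green, red), "camera_matrix" (3x3 intrinsics, pixels), "xyz" and "attitude" of the camera in the world. Camera axes: x right, y up, looking along -z (the intrinsics and any distortion apply to the point x, -y, -z); pixel columns grow to the right and rows downward; lengths in m; the calibration is good to about 2 mm. A picture is of the moment at which its call begins. There is no depth.
- job.finish_job(): hands the job in; it is judged then, once.
Trained networks look in a picture, given as the dict that the camera call returned (one of the last four; its "shot" number tells which), for a name from the list of things; names that differ only in an ending like _2 or _b are one class to them, and where a whole thing is asked for, a point or a joint stands for the part that bears it (a point fixed in the world has none). Each returns a list of dicts, best first, with "conf" (0 to 1); they miss things now and then, are a little off and sometimes report something else, mostly with a low value. They report only what shows in the picture. A call takes as long as a camera call. They do not tell look-alikes from the thing itself.
- viewer.search_frame(label, picture): "position" ([column, row] in pixels, amid what is visible of it).
The state is a dict: "time_s": time; "joints": joint angles; "joint_vel": joint speeds; "effort": joint torques, N m; "position": TCP position; "orientation": TCP orientation; "ft_force": force on the tool from outside, world axes, zero at the start; "moment": the same for the moment, N m; "opening": opening from 0.0 (shut) to 1.0 (fully open); "finger_force": force on a finger pad.
Only numpy, scipy, OpenCV 4.12 (cv2) and the standard library are available. Lean on these libraries where they do the work, as an engineer would, in place of code of your own. Each camera call takes 0.05 s, during which the arm holds its last target. There are 200 camera calls.

TASK

Put the scent pot on the shelf top together and open it: first stand the tall liner cup inside the short wide pot, then lower the two nested lids, kept together as one, onto the liner's mouth and let go of them. Then lift the outer cap alone, leaving the vented inner lid seated and undisturbed, and finish while still holding the cap level, still and about 10 cm above its seat over the pot. Leave the pot where it stands and do not disturb the other things.

Things in the scene. Friction and masses are not known exactly. Their poses are not given: they have to be found in the camera images.
- pot: short wide straight-sided round dark steel pot, open on top, loose; outside diameter 73 mm, inside 65 mm, height 46 mm, inner floor 6 mm above its underside, 0.4 kg. Origin: centre of its underside, z up. The liner in it rests on the inner floor, its rim then 82 mm above the surface and 36 mm above the pot's rim.
- liner_mid (a point): the tall straight-sided round steel liner cup, loose, standing open end up; outside diameter 60 mm (the foot tapers to 52 mm over the lowest 8 mm), wall 3 mm, inside diameter 54 mm, height 76 mm, about 0.16 kg. The point is on its axis, half-way up (38 mm above its underside, 38 mm below its rim); z up.
- inner_lid_mid (a point): wooden vented inner lid, loose, standing plug down with the outer cap nested on it. From its foot up: plug 14 mm high, 49 mm wide (40 at the foot), goes in the liner's mouth; round band 16 mm high, 64 mm wide, rests on the liner's rim, bare below the cap: gripping it carries both lids; dome 14 mm high, 45 mm wide, inside the cap. Point: on its axis, mid-band, 22 mm above the foot; z up. 0.09 kg.
- cap_mid (a point): wooden outer cap, loose, hollow, round, over the inner lid's dome (2.5 mm play all round, not fastened), its rim on the band; 56 mm wide, 21 mm high, plus a central upright round knob 20 mm wide, 28 mm tall. Point: on its axis, half-way up, 24.5 mm above the rim, 3.5 mm above the flat top, 24.5 mm below the knob's top; z up. Seated: 32.5 mm above the inner lid's point. 0.06 kg.
- atomiser: bystander, loose: glass perfume atomiser, 52 mm in diameter, 90 mm tall; origin at the centre of its underside.
- ring_dish: bystander, loose: shallow ceramic ring dish, 90 mm in diameter, 24 mm tall; origin at the centre of its underside.
- polish_tin: bystander, loose: flat closed round tin, 70 mm in diameter, 22 mm tall; origin at the centre of its underside.
- shoe_horn: bystander, loose: flat plastic shoe horn, 180 mm long along its x, 43 mm wide, about 12 mm tall; origin at the middle of its underside.
- clothes_brush: bystander, loose: small brush, about 180 mm long along its x, under 40 mm tall; origin at its underside.
Not all that is in view belongs to the job. What is shaped like the part that bears cap_mid but green is not meant.

How it is judged:
On the way, in this order (a step that is already met when the one before it is completed fails the run):
1. the liner cup stands in the pot, on its floor (z of liner_mid in the frame of pot below 0.047 m and horizontal distance between liner_mid and pot below 0.007 m and angle between each of liner_mid, pot's own z axis and vertical below 0.08 rad and height (world z) of pot below 0.006 m), for 0.2 s.
2. both lids, still nested, are seated on the liner in the pot and let go (all of step 1 and z of inner_lid_mid in the frame of liner_mid between 0.042 and 0.049 m and horizontal distance between inner_lid_mid and liner_mid below 0.007 m and angle between inner_lid_mid's own z axis and vertical below 0.08 rad and z of cap_mid in the frame of inner_lid_mid between 0.029 and 0.036 m and horizontal distance between cap_mid and inner_lid_mid below 0.006 m and contact force between the fingers and inner_lid below 0.1 N and contact force between the fingers and outer_cap below 0.1 N), for 0.2 s.
At the end, for the whole second after the job is handed in: Pot upright, liner upright on its floor (within 3 mm), inner lid seated level on the liner's rim (within 4 mm in height, 7 mm sideways); the gripper alone holds the cap still, level within 0.3 rad, at least 60 mm above its seat and within 100 mm sideways of the pot (all of step 1 and z of inner_lid_mid in the frame of liner_mid between 0.042 and 0.049 m and horizontal distance between inner_lid_mid and liner_mid below 0.007 m and angle between inner_lid_mid's own z axis and vertical below 0.08 rad and z of cap_mid in the frame of inner_lid_mid above 0.0925 m and horizontal distance between cap_mid and pot below 0.1 m and angle between cap_mid's own z axis and vertical below 0.3 rad and linear speed of outer_cap below 0.03 m/s and contact force between the fingers and outer_cap above 0.5 N and contact force between inner_lid and outer_cap below 0.05 N and contact force between the fingers and inner_lid below 0.1 N); the arm keeps its last pose, push and grip.
It fails at once if the cap comes off the inner lid while the inner lid is not seated on the liner (lids parted on the way, or the inner lid lifted or shifted with the cap) ((z of cap_mid in the frame of inner_lid_mid above 0.04 m or horizontal distance between cap_mid and inner_lid_mid above 0.012 m) and (z of inner_lid_mid in the frame of liner_mid above 0.051 m or z of inner_lid_mid in the frame of liner_mid below 0.04 m or horizontal distance between inner_lid_mid and liner_mid above 0.009 m)).
It fails at once if the pot is shifted more than 40 mm (distance of pot from where it was at the start of the episode above 0.04 m).
It fails at once if a bystander is moved more than 25 mm or tipped (distance of any of atomiser, ring_dish, polish_tin, shoe_horn, clothes_brush from where it was at the start of the episode above 0.025 m or angle between atomiser's own z axis and vertical above 0.5 rad).
It also fails if it takes over 70 s, if anything falls off the work surface, if the arm or the gripper's body presses on something with over 40 N, if the wrist force passes 120 N, or if a joint passes its speed limit or range.

## Working session

There is one attempt and no reset: what is moved stays moved. The work goes in short steps, Python scripts to look and compute and a tool call to move; the robot and the scene stay as the last step left them, time stands still between calls to the robot, and variables do not carry over. Pictures are saved under pics/ and viewed, at most 13 in all, crops included, and the job is handed in when it is done.

Besides the shell and the picture viewer there is one more tool, called as name(argument=value, ...), one argument or row to a line, values as JSON. apply_moves: Moves the arm, as the interface text tells. Its arguments: {"type":"object","properties":{"steps":{"type":"array","items":{"type":"array","items":{"type":"array","items":{"type":"number"}}}},"squeeze":{"type":"number"}},"required":["steps"]}

```bash
mkdir -p pics
cat > h.py <<'E'
import numpy as np, cv2
from scipy.spatial.transform import Rotation as R
from bench import read_state, viewer, job
def rot(a):
    a=np.array(a,float)
    return a if a.shape==(3,3) else (R.from_rotvec(a) if a.size==3 else R.from_quat(a)).as_matrix()
def ray(p,uv):
    K=np.array(p["camera_matrix"]); d=np.linalg.inv(K)@[uv[0],uv[1],1]
    return np.array(p["xyz"]), rot(p["attitude"])@(d*[1,-1,-1])
def atz(p,uv,z):
    o,d=ray(p,uv); return o+d*(z-o[2])/d[2]
def proj(p,X):
    c=rot(p["attitude"]).T@(np.array(X)-p["xyz"])*[1,-1,-1]
    u=np.array(p["camera_matrix"])@c; return u[:2]/u[2]
def tri(rs):
    A=np.zeros((3,3));b=np.zeros(3)
    for o,d in rs:
        d=d/np.linalg.norm(d);M=np.eye(3)-np.outer(d,d);A+=M;b+=M@o
    return np.linalg.solve(A,b)
def totool(v,s=None):
    s=s or read_state(); return rot(s["orientation"]).T@np.array(v)/0.03
E
python3 - <<'E'
from h import *
np.set_printoptions(precision=4,suppress=True)
s=read_state();print({k:np.round(v,3) for k,v in s.items()})
N=["pot","liner_mid","inner_lid_mid","cap_mid","atomiser","ring_dish","polish_tin","shoe_horn","clothes_brush"]
P={}
for c in ["top","side"]:
    p=viewer.get_image(c);P[c]=p
    print(c,{k:(np.array(v) if k!="pixels" else 0) for k,v in p.items()})
    cv2.imwrite(f"pics/{c}0.png",p["pixels"])
    for n in N:
        print(n,[(np.round(d["position"]),round(d["conf"],2),np.round(atz(p,d["position"],.03),3)) for d in viewer.search_frame(n,p)[:3]])
E
```

```text
{'time_s': np.float64(0.0), 'joints': array([ 1.143,  0.092,  1.232, -0.   ,  1.82 , -0.057]), 'joint_vel': array([-0.   , -0.001,  0.001, -0.001,  0.   , -0.   ]), 'effort': array([ -0.002, -44.645, -40.643,   0.069,   0.03 ,  -0.   ]), 'position': array([0.217, 0.559, 0.221]), 'orientation': array([-0.579, -3.087,  0.003]), 'ft_force': array([-0.576,  0.026, -1.034]), 'moment': array([ 0.022,  0.001, -0.015]), 'finger_force': np.float64(0.0), 'opening': np.float64(1.001)}
top {'pixels': 0, 'camera_matrix': array([[450.31  ,   0.    , 252.8178],
       [  0.    , 450.31  , 193.9818],
       [  0.    ,   0.    ,   1.    ]]), 'xyz': array([0.3949, 0.0066, 0.9683]), 'attitude': array([ 0.1102, -0.1494, -1.567 ]), 'shot': array(1)}
pot [(array([261., 197.]), 0.97, array([ 0.544, -0.034,  0.03 ]))]
liner_mid [(array([358., 218.]), 0.71, array([ 0.5  , -0.239,  0.03 ]))]
inner_lid_mid [(array([123., 220.]), 0.64, array([0.496, 0.252, 0.03 ])), (array([191., 304.]), 0.29, array([0.324, 0.109, 0.03 ]))]
cap_mid [(array([158., 240.]), 0.71, array([0.455, 0.178, 0.03 ])), (array([120., 171.])
[... 1021 characters left out ...]
89, array([0.5  , 0.318, 0.03 ]))]
cap_mid [(array([261., 312.]), 0.89, array([0.507, 0.271, 0.03 ])), (array([302., 285.]), 0.8, array([0.448, 0.205, 0.03 ])), (array([199., 315.]), 0.57, array([0.596, 0.287, 0.03 ]))]
atomiser [(array([193., 173.]), 0.93, array([ 0.691, -0.17 ,  0.03 ]))]
ring_dish [(array([143., 272.]), 0.98, array([0.704, 0.195, 0.03 ]))]
polish_tin [(array([168., 215.]), 0.61, array([0.706, 0.014, 0.03 ]))]
shoe_horn [(array([371., 264.]), 0.67, array([0.333, 0.14 , 0.03 ])), (array([193., 173.]), 0.51, array([ 0.692, -0.169,  0.03 ]))]
clothes_brush [(array([352., 195.]), 0.56, array([ 0.342, -0.099,  0.03 ])), (array([265., 332.]), 0.18, array([0.499, 0.312, 0.03 ]))]
```

View pics/top0.png

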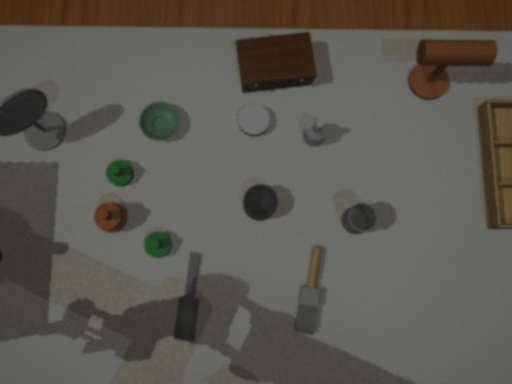

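View pics/side0.png

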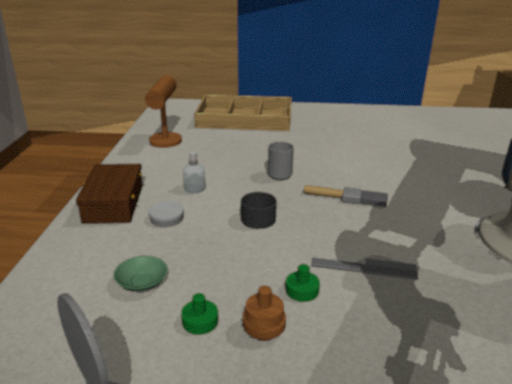

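The top view shows the pot at (261,202), the liner at (358,218), the wooden nested lids at (110,216), and green look-alikes at (120,173) and (158,243). The side view agrees, with the lids at (264,312), the liner at (280,160) and the pot at (258,210).

```bash
cat > m.py <<'E'
from h import *
np.set_printoptions(precision=4,suppress=True)
t=viewer.get_image("top");s=viewer.get_image("side")
for n,i,a,b in [("pot",0,None,None),("liner_mid",0,None,None),("cap_mid",0,(110,214),(261,312)),("inner_lid_mid",0,None,None)]:
    def pick(p,a):
        L=viewer.search_frame(n,p)
        if a is not None: L=sorted(L,key=lambda d:np.hypot(*np.subtract(d["position"],a)))
        return L[0]["position"]
    try:
        X=tri([ray(t,pick(t,a)),ray(s,pick(s,b))]);print(n,X)
    except Exception as e: print(n,e)
p=t
for uv,z in [((261,202),.046),((358,212),.076),((361,214),.076)]: print(uv,atz(p,uv,z))
st=read_state();print(rot(st["orientation"]))
E
python3 m.py
```

```text
pot list index out of range
liner_mid [ 0.4996 -0.2371  0.0436]
cap_mid [0.504  0.2747 0.0342]
inner_lid_mid [ 0.4973  0.2669 -0.0168]
(261, 202) [ 0.5319 -0.0336  0.046 ]
(358, 212) [ 0.5074 -0.2271  0.076 ]
(361, 214) [ 0.5034 -0.233   0.076 ]
[[-0.932   0.3623 -0.    ]
 [ 0.3623  0.932   0.    ]
 [ 0.      0.     -1.    ]]
```

apply_moves(
  steps=[
    [[0,0,0,-1.3,-1.5,0,1],[0,0,0,-2.6,-3,0,1],[0,0,0,-3.9,-4.5,0,1],[0,0,0,-5.2,-6,0,1],[0,0,0,-6.5,-7.5,0,1]],
  ],
)

```text
time_s: 2.08
position: [0.3179, 0.2771, 0.2228]
orientation: [0.578, 3.087, 0.001]
ft_force: [0.7, -0.0, 0.1]
opening: 1.001
finger_force: 0.0
```

apply_moves(
  steps=[
    [[0,0,0,-1.3,-1.5,0,1],[0,0,0,-2.6,-3,0,1],[0,0,0,-3.9,-4.5,0,1],[0,0,0,-5.2,-6,0,1],[0,0,0,-6.5,-7.5,0,1]],
  ],
)

```text
time_s: 2.7
position: [0.4182, -0.0035, 0.223]
orientation: [0.579, 3.086, 0.001]
ft_force: [1.3, 0.8, 0.7]
opening: 1.0
finger_force: 0.0
```

apply_moves(
  steps=[
    [[0,0,0,-1.3,-1.5,0,1],[0,0,0,-2.6,-3,0,1],[0,0,0,-3.9,-4.5,0,1],[0,0,0,-5.2,-6,0,1],[0,0,0,-5.4,-6.25,0,1]],
  ],
)

```text
time_s: 3.32
position: [0.5009, -0.2379, 0.221]
orientation: [-0.584, -3.084, -0.0]
ft_force: [-0.5, 0.1, 0.6]
opening: 0.999
finger_force: 0.0
```

Run:
```python
from h import *
np.set_printoptions(precision=4,suppress=True)
s=read_state();print(s["position"],s["orientation"],s["joints"],s["time_s"])
p=viewer.get_image("wrist");cv2.imwrite("pics/w1.png",p["pixels"])
print(p["xyz"],p["attitude"],p["camera_matrix"])
print(rot(s["orientation"]).T@(np.array(p["xyz"])-s["position"]))
for d in viewer.search_frame("liner_mid",p): print(d,atz(p,d["position"],.05))
print(proj(p,[.5,-.235,.076]))
```

```text
[ 0.5009 -0.2379  0.221 ] [-0.5844 -3.0842 -0.0004] [-0.5045 -0.0297  1.3568 -0.0005  1.8169 -1.7009] 3.325
[ 0.4347 -0.2103  0.3826] [-0.2317 -0.1577  1.1889] [[266.77     0.     257.482 ]
 [  0.     266.77   189.9787]
 [  0.       0.       1.    ]]
[ 0.0721  0.0015 -0.1615]
{'position': [257.7, 178.3], 'conf': 0.63} [ 0.504  -0.2373  0.05  ]
[258.2672 179.3156]
```

View pics/w1.png

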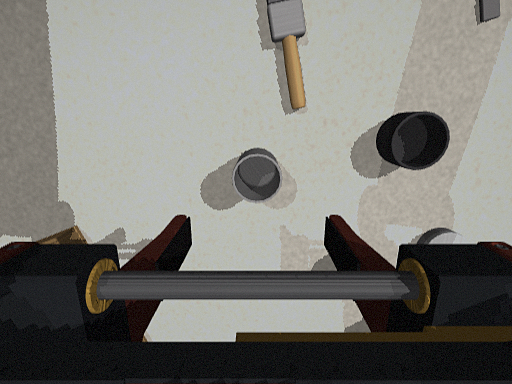

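The wrist view shows the liner's rim around (257,176) and the pot's rim around (419,139). I'll fit rim circles to both for an accurate position.

```bash
cat >> h.py <<'E'
def fitcircle(p,c0,circles,w=.012):
    """circles: list of (z,r); best xy centre by gradient along the projected circles' normals"""
    g=cv2.GaussianBlur(cv2.cvtColor(p["pixels"],cv2.COLOR_BGR2GRAY).astype(np.float32),(0,0),1)
    gx,gy=cv2.Sobel(g,5,1,0),cv2.Sobel(g,5,0,1)
    a=np.linspace(0,2*np.pi,120,endpoint=False)
    K=np.array(p["camera_matrix"]);Rt=rot(p["attitude"]).T
    def pr(X):
        c=(X-p["xyz"])@Rt.T*[1,-1,-1];u=c@K.T;return (u[:,:2]/u[:,2:]).astype(np.float32)
    def score(c):
        t=0
        for z,r in circles:
            X=np.c_[c[0]+r*np.cos(a),c[1]+r*np.sin(a),np.full(120,z)]
            q=pr(X);n=pr(X+np.c_[np.cos(a),np.sin(a),0*a]*.002)-q;n/=np.linalg.norm(n,axis=1)[:,None]
            m=lambda G:cv2.remap(G,q[:,:1],q[:,1:],cv2.INTER_LINEAR).ravel()
            t+=np.minimum(np.abs(m(gx)*n[:,0]+m(gy)*n[:,1]),80).mean()
        return t
    best=None
    for st,W in ((.001,w),(.00025,.0015)):
        c=best[1] if best else np.array(c0[:2])
        v=np.arange(-W,W+st/2,st)
        best=max(((score(c+[i,j]),c+[i,j]) for i in v for j in v),key=lambda s:s[0])
    return best[1],best[0]
E
python3 - <<'E'
from h import *
np.set_printoptions(precision=4,suppress=True)
w=viewer.get_image("wrist");t=viewer.get_image("top");s=viewer.get_image("side")
for n,p in (("w",w),("t",t),("s",s)):
    print(n,"liner",fitcircle(p,(.502,-.236),[(.076,.030)]),fitcircle(p,(.502,-.236),[(.076,.027)]),"pot",fitcircle(p,(.532,-.034),[(.046,.0365)],.015),fitcircle(p,(.532,-.034),[(.046,.0325)],.015))
for n,p in (("t",t),("s",s)):
    print(n,"cap",fitcircle(p,(.504,.270),[(.051,.028)]),"knob",fitcircle(p,(.504,.270),[(.079,.010)]))
E
```

```text
w liner (array([ 0.494, -0.235]), np.float32(68.246056)) (array([ 0.4983, -0.2365]), np.float32(80.0)) pot (array([ 0.535, -0.031]), np.float32(78.71327)) (array([ 0.535, -0.033]), np.float32(61.847355))
t liner (array([ 0.4915, -0.2225]), np.float32(56.52681)) (array([ 0.4922, -0.2225]), np.float32(53.590393)) pot (array([ 0.5335, -0.031 ]), np.float32(79.06767)) (array([ 0.5335, -0.0325]), np.float32(54.55814))
s liner (array([ 0.498 , -0.2305]), np.float32(60.502758)) (array([ 0.4988, -0.2377]), np.float32(55.458042)) pot (array([ 0.5312, -0.0242]), np.float32(58.712093)) (array([ 0.5338, -0.0352]), np.float32(54.154095))
t cap (array([0.5028, 0.2805]), np.float32(53.959694)) knob (array([0.5155, 0.2805]), np.float32(33.136436))
s cap (array([0.503, 0.279]), np.float32(57.595356)) knob (array([0.503 , 0.2795]), np.float32(67.340965))
```

```bash
sed -i 's/,80).mean/,300).mean/' h.py
python3 - <<'E'
from h import *
np.set_printoptions(precision=4,suppress=True)
w=viewer.get_image("wrist")
print(fitcircle(w,(.5,-.236),[(.076,.030)]),fitcircle(w,(.5,-.236),[(.076,.027)]),fitcircle(w,(.5,-.236),[(.076,.027),(.076,.030)]))
print("pot",fitcircle(w,(.533,-.032),[(.046,.0365),(.046,.0325)]))
c,_=fitcircle(w,(.5,-.236),[(.076,.027),(.076,.030)])
im=cv2.resize(w["pixels"],None,fx=4,fy=4)
for z,r,c in [(.076,.03,c),(.076,.027,c),(.046,.0365,(.535,-.032))]:
    q=np.array([proj(w,[c[0]+r*np.cos(a),c[1]+r*np.sin(a),z]) for a in np.linspace(0,6.28,80)])*4+1.5
    cv2.polylines(im,[q.astype(int)],True,(0,255,255),1)
cv2.imwrite("pics/c1.png",cv2.resize(im[440:880,860:1860],(800,352)))
E
```

```text
(array([ 0.4935, -0.2345]), np.float32(141.24112)) (array([ 0.499 , -0.2362]), np.float32(188.08723)) (array([ 0.4988, -0.2365]), np.float32(273.38174))
pot (array([ 0.5348, -0.0325]), np.float32(288.7672))
```

View pics/c1.png

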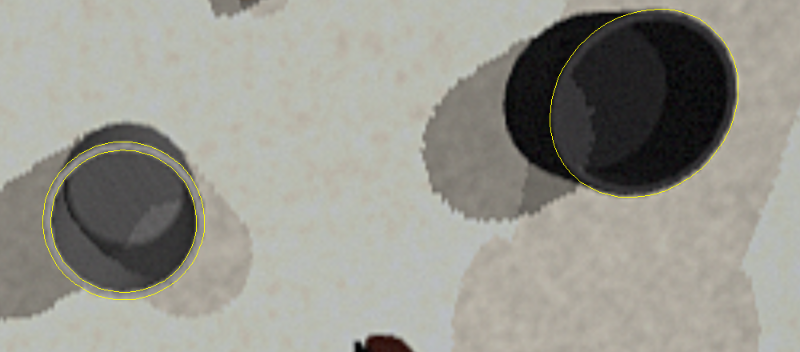

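The overlay sits on the rims, so the liner is at about (0.499,-0.2365) and the pot at about (0.535,-0.0325). Next I descend and grip near the liner's rim.

apply_moves(
  steps=[
    [[0,0,0,0.08,0.02,1.5,1],[0,0,0,0.08,0.02,3,1],[0,0,0,0.08,0.02,4.5,1],[0,0,0,0.08,0.02,5.8,1],[0,0,0,0.08,0.02,5.8,1]],
  ],
)

```text
time_s: 4.25
position: [0.4969, -0.2313, 0.0457]
orientation: [-0.576, -3.082, -0.003]
ft_force: [0.3, -0.3, 0.4]
opening: 0.998
finger_force: 0.0
```

apply_moves(
  steps=[
    [[0,0,0,0,0,0,-0.5],[0,0,0,0,0,0,-0.5],[0,0,0,0,0,0,-0.5],[0,0,0,0,0,0,-0.5],[0,0,0,0,0,0,-0.5]],
  ],
  squeeze=20,
)

```text
time_s: 4.88
position: [0.4998, -0.2348, 0.051]
orientation: [0.579, 3.084, -0.003]
ft_force: [-1.3, -3.7, 5.2]
opening: 0.686
finger_force: 20.0
```

apply_moves(
  steps=[
    [[0,0,0,0,0,-0.5,-0.5],[0,0,0,0,0,-1.5,-0.5],[0,0,0,0,0,-2.5,-0.5],[0,0,0,0,0,-3.5,-0.5],[0,0,0,0,0,-3.5,-0.5]],
  ],
)

```text
time_s: 5.5
position: [0.5001, -0.2339, 0.1569]
orientation: [0.578, 3.083, -0.002]
ft_force: [0.6, -0.1, -2.1]
opening: 0.689
finger_force: 20.0
```

Run:
```python
from h import *
np.set_printoptions(precision=4,suppress=True)
w=viewer.get_image("wrist")
for i in range(4):
    s=read_state();print(s["time_s"],s["position"],s["orientation"],s["ft_force"],s["opening"])
    w=viewer.get_image("wrist")
print(w["xyz"],w["attitude"],rot(s["orientation"]).T@(w["xyz"]-s["position"]))
cv2.imwrite("pics/w2.png",w["pixels"])
zr=s["position"][2]-.046+.076
for z in (zr-.006,zr,zr+.006):
    print(z,"liner",fitcircle(w,s["position"][:2],[(z,.027),(z,.03)]))
print("pot",fitcircle(w,(.534,-.032),[(.046,.0365),(.046,.0325)]))
for d in viewer.search_frame("pot",w): print(d)
```

```text
5.55 [ 0.4994 -0.2335  0.1546] [ 0.5784  3.0858 -0.0004] [-0.9535 -0.0965 -2.044 ] 0.6847423728014357
5.6 [ 0.4988 -0.2333  0.1529] [-0.5787 -3.0872 -0.0008] [ 0.2765  0.5577 -3.1214] 0.689604155096638
5.65 [ 0.4984 -0.2331  0.152 ] [-0.5785 -3.0856 -0.0015] [ 0.1237  0.5573 -2.8849] 0.691365552627836
5.7 [ 0.4982 -0.2331  0.1516] [-0.5784 -3.0849 -0.0017] [-0.4831  0.0918 -1.3135] 0.6937637797946093
[ 0.432  -0.2058  0.3133] [-0.2304 -0.1585  1.1926] [ 0.0721  0.0015 -0.1615]
0.1756030450905168 liner (array([ 0.499 , -0.2316]), np.float32(266.24045))
0.1816030450905168 liner (array([ 0.4975, -0.2301]), np.float32(219.9974))
0.1876030450905168 liner (array([ 0.496 , -0.2298]), np.float32(205.15662))
pot (array([ 0.5345, -0.0325]), np.float32(290.63892))
{'position': [445.2, 150.4], 'conf': 0.59}
```

View pics/w2.png

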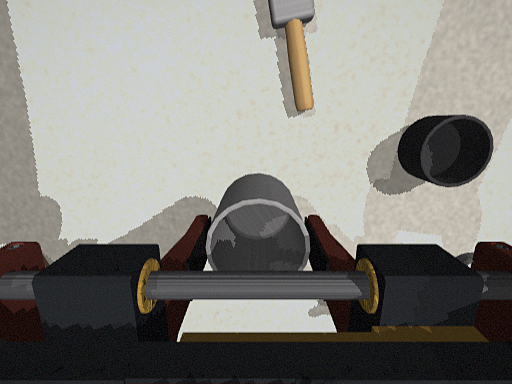

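The view shows the liner held upright between the pads with its rim around (258,236). The pot's rim is around (457,151). Next I carry the liner over the pot.

apply_moves(
  steps=[
    [[0,0,0,0.15,0.9,0,-0.5],[0,0,0,0.5,2.6,0,-0.5],[0,0,0,0.9,4.3,0,-0.5],[0,0,0,1.15,5.8,0,-0.5],[0,0,0,1.28,6.64,0,-0.5]],
  ],
)

```text
time_s: 6.42
position: [0.535, -0.0316, 0.1526]
orientation: [-0.576, -3.087, -0.001]
ft_force: [-0.1, -0.5, -0.6]
opening: 0.694
finger_force: 20.0
```

apply_moves(
  steps=[
    [[0,0,0,0,0,0,-0.5],[0,0,0,0,0,0,-0.5],[0,0,0,0,0,0,-0.5],[0,0,0,0,0,0,-0.5],[0,0,0,0,0,0,-0.5]],
  ],
)

```text
time_s: 7.05
position: [0.5352, -0.0345, 0.1536]
orientation: [0.58, 3.087, -0.0]
ft_force: [-0.1, 0.2, -2.1]
opening: 0.696
finger_force: 20.0
```

Run:
```python
from h import *
np.set_printoptions(precision=4,suppress=True)
w=viewer.get_image("wrist");t=viewer.get_image("top");sd=viewer.get_image("side")
s=read_state();print(s["time_s"],s["position"],s["orientation"],s["ft_force"],s["opening"])
cv2.imwrite("pics/w3.png",w["pixels"])
for k in np.arange(.018,.036,.002):
    z=s["position"][2]+k
    print(round(k,3),[fitcircle(p,s["position"][:2],[(z,.027),(z,.03)]) for p in (w,t,sd)])
for p in (w,t,sd): print("pot",fitcircle(p,(.5345,-.0325),[(.046,.0365)]))
```

```text
7.2 [ 0.5353 -0.0342  0.1537] [ 0.5796  3.0876 -0.    ] [-0.7022 -0.4156 -2.0408] 0.6878953809908354
0.018 [(array([ 0.5373, -0.0337]), np.float32(199.67352)), (array([ 0.5305, -0.0242]), np.float32(60.924896)), (array([ 0.5363, -0.0477]), np.float32(102.06993))]
0.02 [(array([ 0.5368, -0.0334]), np.float32(234.2009)), (array([ 0.53  , -0.0242]), np.float32(60.905807)), (array([ 0.5363, -0.0477]), np.float32(112.44978))]
0.022 [(array([ 0.5363, -0.0332]), np.float32(257.68933)), (array([ 0.5295, -0.0237]), np.float32(60.8948)), (array([ 0.5363, -0.0462]), np.float32(115.389656))]
0.024 [(array([ 0.5358, -0.0329]), np.float32(253.33072)), (array([ 0.5293, -0.0237]), np.float32(60.921852)), (array([ 0.5358, -0.0404]), np.float32(116.45982))]
0.026 [(array([ 0.5353, -0.0329]), np.float32(225.32092)), (array([ 0.5285, -0.0247]), np.float32(60.964054)), (array([ 0.5353, -0.0357]), np.float32(117.65994))]
0.028 [(array([ 0.535 , -0.0319]), np.float32(204.79211)), (array([ 0.528 , -0.0244]), np.float32(60.99003)), (array([ 0.5348, -0.0304]), np.float32(118.7086))]
0.03 [(array([ 0.5345, -0.0314]), np.float32(216.8891)), (array([ 0.5278, -0.0244]), np.float32(61.017216)), (array([ 0.5345, -0.0254]), np.float32(119.53642))]
0.032 [(array([ 0.5338, -0.0312]), np.float32(219.22047)), (array([ 0.5275, -0.0242]), np.float32(61.040546)), (array([ 0.5343, -0.0207]), np.float32(120.19403))]
0.034 [(array([ 0.5333, -0.0309]), np.float32(208.07782)), (array([ 0.527 , -0.0244]), np.float32(60.99614)), (array([ 0.5343, -0.0207]), np.float32(116.85794))]
pot (array([ 0.5317, -0.031 ]), np.float32(147.11906))
pot (array([ 0.5302, -0.0312]), np.float32(77.06397))
pot (array([ 0.5337, -0.0285]), np.float32(121.32621))
```

View pics/w3.png

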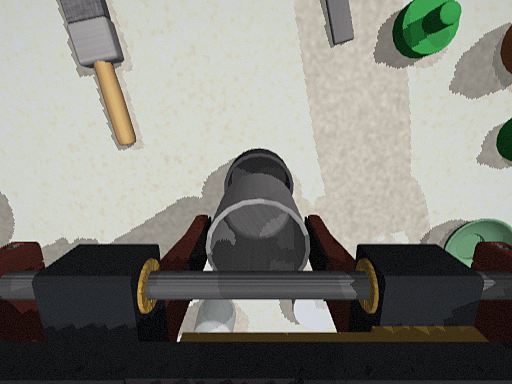

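The liner, with its rim around (258,236), hangs centred over the pot, whose visible arc is around (259,170). The rim is about 24 mm above the TCP, so seated TCP z is about 0.058. I'll lower it in stages and watch the force.

apply_moves(
  steps=[
    [[0,0,0,0.04,0,0.6,-0.5],[0,0,0,0.04,0,1.2,-0.5],[0,0,0,0.04,0,1.6,-0.5],[0,0,0,0.04,0,1.9,-0.5],[0,0,0,0.04,0,2.1,-0.5]],
  ],
)

```text
time_s: 7.82
position: [0.534, -0.0335, 0.0899]
orientation: [-0.579, -3.087, 0.0]
ft_force: [-0.8, -0.1, -2.3]
opening: 0.688
finger_force: 20.0
```

apply_moves(
  steps=[
    [[0,0,0,0,0,0.15,-0.5],[0,0,0,0,0,0.3,-0.5],[0,0,0,0,0,0.45,-0.5],[0,0,0,0,0,0.6,-0.5],[0,0,0,0,0,0.7,-0.5]],
  ],
)

```text
time_s: 8.45
position: [0.5341, -0.0335, 0.0693]
orientation: [-0.579, -3.088, 0.0]
ft_force: [-0.3, 0.1, -1.2]
opening: 0.686
finger_force: 20.0
```

apply_moves(
  steps=[
    [[0,0,0,0,0,0.1,-0.5],[0,0,0,0,0,0.2,-0.5],[0,0,0,0,0,0.3,-0.5],[0,0,0,0,0,0.35,-0.5],[0,0,0,0,0,0.35,-0.5]],
  ],
)

```text
time_s: 9.07
position: [0.5341, -0.0335, 0.059]
orientation: [-0.579, -3.088, 0.0]
ft_force: [0.3, -0.7, -0.8]
opening: 0.692
finger_force: 20.0
```

apply_moves(
  steps=[
    [[0,0,0,0,0,0.05,-0.5],[0,0,0,0,0,0.1,-0.5],[0,0,0,0,0,0.1,-0.5]],
  ],
)

```text
time_s: 9.45
position: [0.5344, -0.0336, 0.057]
orientation: [0.579, 3.087, -0.0]
ft_force: [-2.3, -0.1, 4.1]
opening: 0.69
finger_force: 20.0
```

apply_moves(
  steps=[
    [[0,0,0,0,0,0,1],[0,0,0,0,0,0,1],[0,0,0,0,0,0,1],[0,0,0,0,0,0,1],[0,0,0,0,0,0,1]],
  ],
)

```text
time_s: 10.07
position: [0.5342, -0.0335, 0.0561]
orientation: [-0.579, -3.088, 0.0]
ft_force: [-0.2, -0.0, -0.4]
opening: 0.995
finger_force: 0.0
```

apply_moves(
  steps=[
    [[0,0,0,0,0,-0.8,1],[0,0,0,0,0,-2.2,1],[0,0,0,0,0,-3.6,1],[0,0,0,0,0,-5,1],[0,0,0,0,0,-5,1]],
  ],
)

```text
time_s: 10.7
position: [0.5357, -0.0337, 0.2107]
orientation: [0.578, 3.08, 0.001]
ft_force: [0.3, -1.0, 0.1]
opening: 1.002
finger_force: 0.0
```

Run:
```python
from h import *
np.set_printoptions(precision=4,suppress=True)
for i in range(4): w=viewer.get_image("wrist")
t=viewer.get_image("top");sd=viewer.get_image("side")
s=read_state();print(s["time_s"],s["position"],s["orientation"],s["opening"])
for n,p in (("w",w),("t",t),("s",sd)):
  for z in (.078,.082,.086): print(n,z,fitcircle(p,(.5345,-.033),[(z,.027),(z,.03)]))
  print("pot",fitcircle(p,(.5345,-.0325),[(.046,.0365)]))
  print("cap",[fitcircle(p,(.503,.279),[c]) for c in ((.051,.028),(.079,.010),(.030,.032))] if n!="w" else 0)
  cv2.imwrite(f"pics/{n}4.png",p["pixels"])
v=lambda p,r,c,h=100,ww=130:cv2.resize(p["pixels"][max(r-h//2,0):r+h//2,max(c-ww//2,0):c+ww//2],(400,300),interpolation=2)
cv2.imwrite("pics/c4.png",np.vstack([np.hstack([v(w,175,257),v(sd,205,258)]),np.hstack([v(t,215,120),v(sd,315,262)])]))
```

```text
11.0 [ 0.5335 -0.0335  0.2042] [-0.5785 -3.0848  0.0003] 1.0015445636168114
w 0.078 (array([ 0.5347, -0.0322]), np.float32(329.74716))
w 0.082 (array([ 0.5343, -0.032 ]), np.float32(319.44397))
w 0.086 (array([ 0.5337, -0.0317]), np.float32(282.97882))
pot (array([ 0.5325, -0.0307]), np.float32(179.13652))
cap 0
t 0.078 (array([ 0.521, -0.024]), np.float32(122.74511))
t 0.082 (array([ 0.521 , -0.0232]), np.float32(121.39569))
t 0.086 (array([ 0.521 , -0.0232]), np.float32(120.23692))
pot (array([ 0.5305, -0.0307]), np.float32(91.76636))
cap [(array([0.5028, 0.2802]), np.float32(54.261986)), (array([0.501, 0.289]), np.float32(35.860874)), (array([0.5025, 0.278 ]), np.float32(72.21962))]
s 0.078 (array([ 0.532 , -0.0367]), np.float32(109.68074))
s 0.082 (array([ 0.5315, -0.029 ]), np.float32(110.43445))
s 0.086 (array([ 0.5312, -0.0207]), np.float32(110.97109))
pot (array([ 0.534 , -0.0325]), np.float32(95.53297))
cap [(array([0.5028, 0.28  ]), np.float32(75.12424)), (array([0.503 , 0.2808]), np.float32(89.29183)), (array([0.5025, 0.2925]), np.float32(90.61864))]
```

View pics/c4.png

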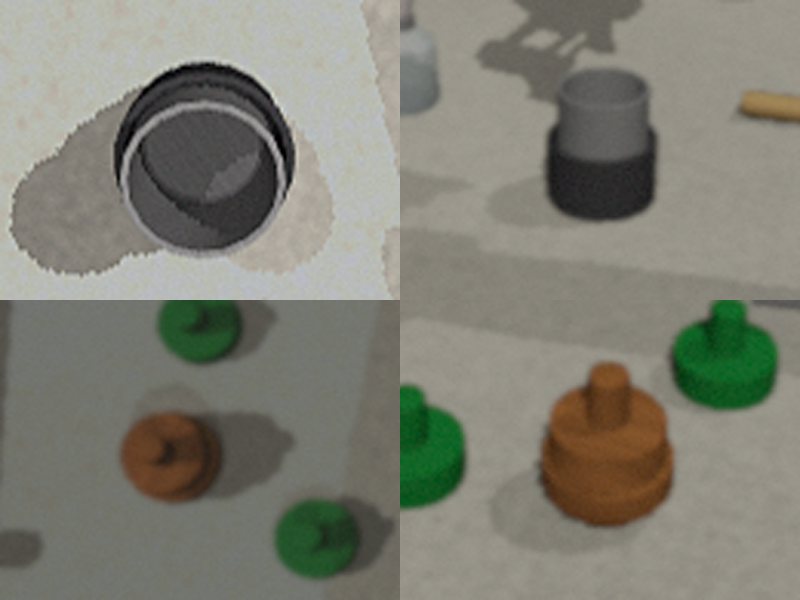

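The crops show the liner upright inside the pot, with wooden lids still nested and clear of the green decoys. Next I go above the lids and turn the fingers into the free direction.

apply_moves(
  steps=[
    [[0,0,0,0.8,1.6,0,1],[0,0,0,1.7,3.4,0,1],[0,0,0,2.6,5.2,0,1],[0,0,0,3.5,7,0,1],[0,0,0,4.3,8.5,0,1]],
  ],
)

```text
time_s: 11.62
position: [0.5054, 0.2529, 0.2049]
orientation: [-0.578, -3.086, 0.001]
ft_force: [1.3, 0.0, 0.6]
opening: 1.001
finger_force: 0.0
```

apply_moves(
  steps=[
    [[0,0,-2,0.42,0.84,0,1],[0,0,-4,0.42,0.84,0,1],[0,0,-6,0.42,0.84,0,1],[0,0,-8,0.42,0.84,0,1],[0,0,-10,0.42,0.84,0,1]],
  ],
)

```text
time_s: 12.25
position: [0.5033, 0.2788, 0.2047]
orientation: [0.789, -3.039, 0.001]
ft_force: [0.2, -0.1, -0.1]
opening: 1.002
finger_force: 0.0
```

Run:
```python
from h import *
np.set_printoptions(precision=4,suppress=True)
for i in range(6): w=viewer.get_image("wrist")
s=read_state();print(s["time_s"],s["position"],s["orientation"],s["joints"]);print(rot(s["orientation"]))
for c in ((.051,.028),(.079,.010),(.030,.032)): print(c,fitcircle(w,(.503,.279),[c]),fitcircle(w,(.503,.279),[c],.006))
im=cv2.resize(w["pixels"],None,fx=1.5,fy=1.5)
for z,r in ((.051,.028),(.079,.010),(.030,.032)):
    c=fitcircle(w,(.503,.279),[(z,r)],.008)[0]
    q=np.array([proj(w,[c[0]+r*np.cos(a),c[1]+r*np.sin(a),z]) for a in np.linspace(0,6.28,80)])*1.5
    cv2.polylines(im,[q.astype(int)],True,(255,255,0),1)
cv2.imwrite("pics/w5.png",im)
```

```text
12.55 [0.5036 0.2789 0.2057] [ 0.7757 -3.0436  0.0002] [ 0.4466  0.0232  1.3312 -0.      1.788  -1.6233]
[[-0.878  -0.4786 -0.0007]
 [-0.4786  0.878  -0.0003]
 [ 0.0008  0.     -1.    ]]
(0.051, 0.028) (array([0.5018, 0.2805]), np.float32(128.0095)) (array([0.5018, 0.2805]), np.float32(128.0095))
(0.079, 0.01) (array([0.4988, 0.278 ]), np.float32(64.967575)) (array([0.4988, 0.278 ]), np.float32(64.967575))
(0.03, 0.032) (array([0.5028, 0.2798]), np.float32(166.86162)) (array([0.5028, 0.2798]), np.float32(166.86162))
```

View pics/w5.png

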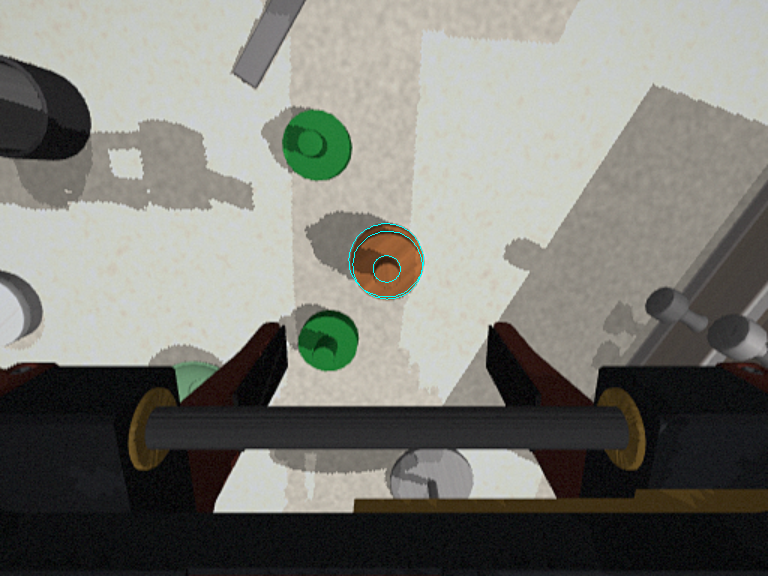

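The overlay fits the lid's band well, with its centre around (386,261) in the enlarged picture, so the lids are at about (0.5025,0.280). The fingers' paths are clear of both green decoys. I'll descend in two stages.

apply_moves(
  steps=[
    [[0,0,0,0.01,0.05,1.6,1],[0,0,0,0.01,0.05,3.2,1],[0,0,0,0.01,0.05,4.6,1],[0,0,0,0.01,0.05,5.3,1],[0,0,0,0.01,0.05,5.7,1]],
  ],
)

```text
time_s: 13.18
position: [0.5027, 0.2801, 0.0346]
orientation: [0.779, -3.043, 0.0]
ft_force: [-0.3, 0.1, 0.4]
opening: 0.999
finger_force: 0.0
```

apply_moves(
  steps=[
    [[0,0,0,0,0,0.2,1],[0,0,0,0,0,0.4,1],[0,0,0,0,0,0.6,1],[0,0,0,0,0,0.7,1],[0,0,0,0,0,0.7,1]],
  ],
)

```text
time_s: 13.8
position: [0.5027, 0.2801, 0.014]
orientation: [0.78, -3.043, 0.0]
ft_force: [0.6, -0.3, -0.4]
opening: 1.001
finger_force: 0.0
```

apply_moves(
  steps=[
    [[0,0,0,0,0,0,1],[0,0,0,0,0,0,1]],
  ],
)

```text
time_s: 14.05
position: [0.5029, 0.2802, 0.0144]
orientation: [-0.78, 3.043, 0.0]
ft_force: [0.4, -0.1, 0.0]
opening: 1.0
finger_force: 0.0
```

apply_moves(
  steps=[
    [[0,0,0,0,0,0.1,1],[0,0,0,0,0,0.2,1],[0,0,0,0,0,0.3,1],[0,0,0,0,0,0.3,1],[0,0,0,0,0,0.3,1]],
  ],
)

```text
time_s: 14.68
position: [0.5027, 0.2801, 0.0051]
orientation: [0.78, -3.043, 0.0]
ft_force: [0.4, 0.5, -0.1]
opening: 0.998
finger_force: 0.0
```

apply_moves(
  steps=[
    [[0,0,0,0,0,0,0.6],[0,0,0,0,0,0,0.5],[0,0,0,0,0,0,0.4],[0,0,0,0,0,0,0.3],[0,0,0,0,0,0,0.2]],
  ],
  squeeze=20,
)

```text
time_s: 15.3
position: [0.5029, 0.28, 0.0052]
orientation: [-0.78, 3.043, -0.0]
ft_force: [0.4, -0.9, 0.8]
opening: 0.725
finger_force: 20.0
```

apply_moves(
  steps=[
    [[0,0,0,0,0,0,0],[0,0,0,0,0,0,0],[0,0,0,0,0,0,0]],
  ],
)

```text
time_s: 15.68
position: [0.5029, 0.28, 0.0052]
orientation: [-0.78, 3.043, -0.0]
ft_force: [1.3, -1.6, 1.2]
opening: 0.721
finger_force: 20.0
```

apply_moves(
  steps=[
    [[0,0,0,0,0,-0.2,0],[0,0,0,0,0,-0.6,0],[0,0,0,0,0,-1.2,0],[0,0,0,0,0,-1.8,0],[0,0,0,0,0,-2.4,0]],
  ],
)

```text
time_s: 16.3
position: [0.503, 0.2803, 0.0791]
orientation: [-0.78, 3.042, 0.0]
ft_force: [1.0, 0.4, -2.2]
opening: 0.719
finger_force: 20.0
```

apply_moves(
  steps=[
    [[0,0,0,0,0,-0.6,0],[0,0,0,0,0,-1.2,0],[0,0,0,0,0,-1.7,0],[0,0,0,0,0,-2.0,0],[0,0,0,0,0,-2.1,0]],
  ],
)

```text
time_s: 16.92
position: [0.5029, 0.2802, 0.1406]
orientation: [-0.78, 3.043, 0.0]
ft_force: [0.3, 0.6, -1.8]
opening: 0.726
finger_force: 20.0
```

Run:
```python
from h import *
np.set_printoptions(precision=4,suppress=True)
for i in range(4): w=viewer.get_image("wrist")
s=read_state();print(s["time_s"],s["position"],s["orientation"],s["ft_force"],s["opening"]);print(rot(s["orientation"]))
z0=s["position"][2]-.005;c0=s["position"][:2]
for c in ((.051,.028),(.079,.010),(.030,.032)): print(c,fitcircle(w,c0,[(c[0]+z0,c[1])],.008))
print(totool(np.array([.534,-.0335,s["position"][2]])-s["position"],s))
```

```text
17.125 [0.5024 0.2799 0.1393] [ 0.7797 -3.0419  0.0004] [-0.3052  0.0838 -1.5278] 0.7219723308167855
[[-0.8767 -0.481  -0.0012]
 [-0.481   0.8767 -0.0006]
 [ 0.0014  0.0001 -1.    ]]
(0.051, 0.028) (array([0.5019, 0.2812]), np.float32(76.78924))
(0.079, 0.01) (array([0.5004, 0.2804]), np.float32(109.41667))
(0.03, 0.032) (array([0.4997, 0.2797]), np.float32(106.95643))
[ 4.1035 -9.6662  0.005 ]
```

apply_moves(
  steps=[
    [[0,0,0,0.12,-0.29,0,0],[0,0,0,0.37,-0.87,0,0],[0,0,0,0.7,-1.64,0,0],[0,0,0,1.07,-2.51,0,0],[0,0,0,1.44,-3.38,0,0]],
  ],
)

```text
time_s: 17.75
position: [0.5136, 0.1683, 0.1401]
orientation: [0.779, -3.043, 0.001]
ft_force: [0.5, -1.0, -2.4]
opening: 0.722
finger_force: 20.0
```

apply_moves(
  steps=[
    [[0,0,0,0.37,-0.87,0,0],[0,0,0,0.74,-1.74,0,0],[0,0,0,1.11,-2.61,0,0],[0,0,0,1.48,-3.48,0,0],[0,0,0,1.8,-4.25,0,0]],
  ],
)

```text
time_s: 18.38
position: [0.5273, 0.0304, 0.1401]
orientation: [0.778, -3.044, 0.001]
ft_force: [0.1, 0.4, -2.0]
opening: 0.726
finger_force: 20.0
```

apply_moves(
  steps=[
    [[0,0,0,0.29,-0.68,0,0],[0,0,0,0.53,-1.26,0,0],[0,0,0,0.74,-1.74,0,0],[0,0,0,0.83,-1.96,0,0],[0,0,0,0.86,-2.04,0,0]],
  ],
)

```text
time_s: 19.0
position: [0.5345, -0.0336, 0.1401]
orientation: [0.78, -3.043, -0.0]
ft_force: [-0.5, 0.1, -2.4]
opening: 0.72
finger_force: 20.0
```

Run:
```python
from h import *
np.set_printoptions(precision=4,suppress=True)
for i in range(4): w=viewer.get_image("wrist")
sd=viewer.get_image("side")
s=read_state();print(s["time_s"],s["position"],s["orientation"],s["ft_force"],s["opening"])
z0=s["position"][2]-.005;c0=s["position"][:2]
print("band",[fitcircle(w,c0,[(z0+h,r)],.008) for h,r in ((.03,.032),(.051,.028),(.079,.01))])
print("liner",fitcircle(w,(.534,-.0335),[(.082,.03)],.008),"pot",fitcircle(w,(.534,-.0335),[(.046,.0365)],.008))
print(totool(np.array([.534,-.0335,s["position"][2]])-s["position"],s))
a=cv2.resize(w["pixels"][90:290,140:380],(480,400),interpolation=2);b=cv2.resize(sd["pixels"][110:260,200:320],(320,400),interpolation=2)
cv2.imwrite("pics/w6.png",np.hstack([a,b]))
```

```text
19.25 [ 0.5345 -0.0329  0.1401] [-0.7813  3.0428  0.0002] [-0.5283  0.5542 -1.5583] 0.7270682769302376
band [(array([ 0.5345, -0.0314]), np.float32(76.51603)), (array([ 0.5342, -0.0319]), np.float32(84.106895)), (array([ 0.5322, -0.0329]), np.float32(133.60477))]
liner (array([ 0.5345, -0.032 ]), np.float32(112.39201)) pot (array([ 0.5318, -0.0335]), np.float32(141.88957))
[ 0.0245 -0.0111 -0.    ]
```

View pics/w6.png

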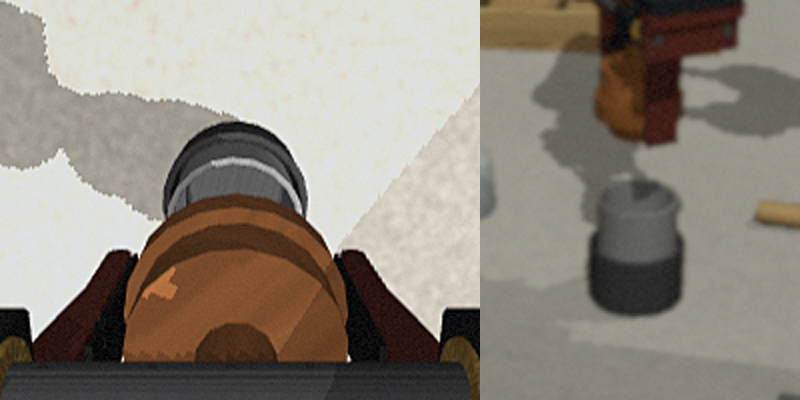

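The lids are held nested and level, and sit directly over the liner's mouth. Now I lower them.

apply_moves(
  steps=[
    [[0,0,0,0,0,0.3,0],[0,0,0,0,0,0.7,0],[0,0,0,0,0,1.1,0],[0,0,0,0,0,1.4,0],[0,0,0,0,0,1.6,0]],
  ],
)

```text
time_s: 19.88
position: [0.5342, -0.0333, 0.0911]
orientation: [0.78, -3.042, -0.001]
ft_force: [-0.8, -0.1, -1.6]
opening: 0.726
finger_force: 20.0
```

apply_moves(
  steps=[
    [[0,0,0,0,0,0.1,0],[0,0,0,0,0,0.2,0],[0,0,0,0,0,0.3,0],[0,0,0,0,0,0.4,0],[0,0,0,0,0,0.5,0]],
  ],
)

```text
time_s: 20.5
position: [0.5345, -0.0334, 0.077]
orientation: [-0.78, 3.043, -0.0]
ft_force: [0.1, -0.1, -1.2]
opening: 0.726
finger_force: 20.0
```

apply_moves(
  steps=[
    [[0,0,0,0,0,0.05,0],[0,0,0,0,0,0.1,0],[0,0,0,0,0,0.1,0]],
  ],
)

```text
time_s: 20.88
position: [0.5344, -0.0334, 0.074]
orientation: [0.78, -3.043, -0.0]
ft_force: [0.9, -0.6, -1.5]
opening: 0.723
finger_force: 20.0
```

apply_moves(
  steps=[
    [[0,0,0,0,0,0.03,0],[0,0,0,0,0,0.06,0],[0,0,0,0,0,0.06,0]],
  ],
)

```text
time_s: 21.25
position: [0.5347, -0.0334, 0.0732]
orientation: [-0.78, 3.042, -0.0]
ft_force: [-1.6, 0.9, 4.3]
opening: 0.719
finger_force: 20.0
```

apply_moves(
  steps=[
    [[0,0,0,0,0,0,0.55],[0,0,0,0,0,0,0.7],[0,0,0,0,0,0,1],[0,0,0,0,0,0,1],[0,0,0,0,0,0,1]],
  ],
)

```text
time_s: 21.88
position: [0.5344, -0.0334, 0.0723]
orientation: [0.78, -3.043, -0.0]
ft_force: [-0.2, -0.7, -0.5]
opening: 1.0
finger_force: 0.0
```

apply_moves(
  steps=[
    [[0,0,0,0,0,0,1],[0,0,0,0,0,0,1]],
  ],
)

```text
time_s: 22.12
position: [0.5345, -0.0334, 0.0723]
orientation: [-0.78, 3.043, 0.0]
ft_force: [-0.4, -0.8, -0.6]
opening: 0.996
finger_force: 0.0
```

apply_moves(
  steps=[
    [[0,0,0,0,0,-0.5,1],[0,0,0,0,0,-1.3,1],[0,0,0,0,0,-2.1,1],[0,0,0,0,0,-2.7,1],[0,0,0,0,0,-3,1]],
  ],
)

```text
time_s: 22.75
position: [0.5349, -0.0335, 0.1642]
orientation: [-0.78, 3.041, -0.001]
ft_force: [-0.9, -0.5, -0.2]
opening: 1.003
finger_force: 0.0
```

Run:
```python
from h import *
np.set_printoptions(precision=4,suppress=True)
for i in range(5): w=viewer.get_image("wrist")
sd=viewer.get_image("side")
s=read_state();print(s["time_s"],s["position"],s["orientation"],s["ft_force"],s["opening"])
c0=(.5344,-.0334)
print("band,cap,knob",[fitcircle(w,c0,[(.068+h,r)],.008) for h,r in ((.03,.032),(.051,.028),(.079,.01))])
print(totool(np.array([*c0,s["position"][2]])-s["position"],s))
a=cv2.resize(w["pixels"][60:260,140:380],(480,400),interpolation=2);b=cv2.resize(sd["pixels"][110:260,200:320],(320,400),interpolation=2)
cv2.imwrite("pics/w7.png",np.hstack([a,b]))
```

```text
23.05 [ 0.534  -0.0333  0.1612] [ 0.7797 -3.0415 -0.0011] [-0.0772 -0.117  -0.1502] 0.9998023708007415
band,cap,knob [(array([ 0.5384, -0.0299]), np.float32(149.34592)), (array([ 0.5339, -0.0326]), np.float32(134.22943)), (array([ 0.5282, -0.0359]), np.float32(68.01848))]
[-0.0099 -0.0085 -0.    ]
```

View pics/w7.png

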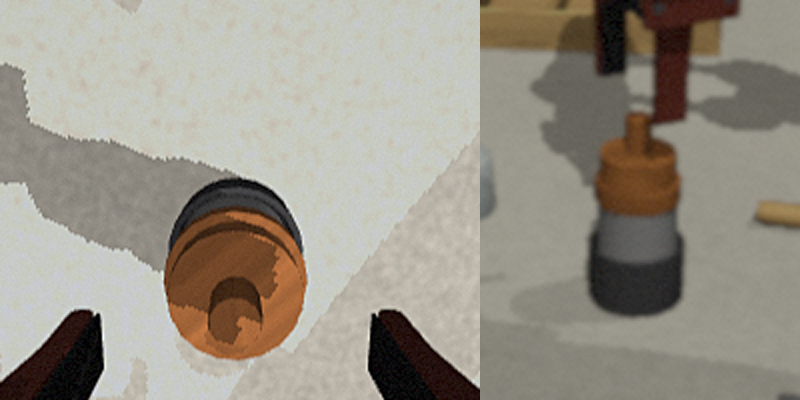

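The lids are seated nested on the liner, with the knob centred around (235,310) in the crop and the side view level. I'll lower to the knob with the tips just above the cap's flat top and grip gently.

apply_moves(
  steps=[
    [[0,0,0,0,0,0.3,0.6],[0,0,0,0,0,0.6,0.3],[0,0,0,0,0,0.9,0],[0,0,0,0,0,1.1,0],[0,0,0,0,0,1.15,0]],
  ],
  squeeze=12,
)

```text
time_s: 23.68
position: [0.5342, -0.0333, 0.1271]
orientation: [0.78, -3.042, -0.001]
ft_force: [0.6, -0.3, 0.6]
opening: 0.51
finger_force: 0.0
```

apply_moves(
  steps=[
    [[0,0,0,0,0,0.05,0],[0,0,0,0,0,0.05,0],[0,0,0,0,0,0.05,0]],
  ],
)

```text
time_s: 24.05
position: [0.5346, -0.0334, 0.1267]
orientation: [-0.78, 3.043, -0.0]
ft_force: [0.1, -0.3, -0.6]
opening: 0.501
finger_force: 0.0
```

apply_moves(
  steps=[
    [[0,0,0,0,0,0.07,-0.2],[0,0,0,0,0,0.07,-0.3],[0,0,0,0,0,0.07,-0.4],[0,0,0,0,0,0.07,-0.48],[0,0,0,0,0,0.07,-0.55]],
  ],
)

```text
time_s: 24.68
position: [0.5345, -0.0334, 0.1243]
orientation: [-0.78, 3.043, -0.0]
ft_force: [1.4, -0.0, -0.3]
opening: 0.23
finger_force: 0.1
```

apply_moves(
  steps=[
    [[0,0,0,0,0,0,-0.6],[0,0,0,0,0,0,-0.7],[0,0,0,0,0,0,-0.8],[0,0,0,0,0,0,-0.8],[0,0,0,0,0,0,-0.8]],
  ],
)

```text
time_s: 25.3
position: [0.5345, -0.0334, 0.1243]
orientation: [-0.78, 3.043, -0.0]
ft_force: [0.2, -1.0, 0.2]
opening: 0.221
finger_force: 12.0
```

Gripped at 20 mm opening. Now I lift straight up, slowly while the cap clears the dome.

apply_moves(
  steps=[
    [[0,0,0,0,0,-0.1,-0.8],[0,0,0,0,0,-0.25,-0.8],[0,0,0,0,0,-0.45,-0.8],[0,0,0,0,0,-0.7,-0.8],[0,0,0,0,0,-1.0,-0.8]],
  ],
)

```text
time_s: 25.92
position: [0.5345, -0.0334, 0.1549]
orientation: [-0.78, 3.043, -0.0]
ft_force: [-0.0, 0.1, -0.3]
opening: 0.226
finger_force: 12.0
```

apply_moves(
  steps=[
    [[0,0,0,0,0,-0.4,-0.8],[0,0,0,0,0,-0.8,-0.8],[0,0,0,0,0,-1.3,-0.8],[0,0,0,0,0,-1.8,-0.8],[0,0,0,0,0,-2.2,-0.8]],
  ],
)

```text
time_s: 26.55
position: [0.5346, -0.0334, 0.2217]
orientation: [-0.78, 3.042, -0.001]
ft_force: [-0.3, -0.6, -0.3]
opening: 0.226
finger_force: 12.0
```

apply_moves(
  steps=[
    [[0,0,0,0,0,-0.15,-0.8],[0,0,0,0,0,-0.2,-0.8],[0,0,0,0,0,-0.2,-0.8],[0,0,0,0,0,-0.2,-0.8],[0,0,0,0,0,-0.2,-0.8]],
  ],
)

```text
time_s: 27.18
position: [0.5343, -0.0333, 0.2258]
orientation: [0.78, -3.043, -0.0]
ft_force: [0.9, 0.3, -0.7]
opening: 0.221
finger_force: 12.0
```

Run:
```python
from h import *
for i in range(6): sd=viewer.get_image("side")
w=viewer.get_image("wrist")
s=read_state();print(s["time_s"],s["position"],s["joint_vel"],s["ft_force"],s["opening"],s["finger_force"])
a=cv2.resize(w["pixels"],(427,320));b=cv2.resize(sd["pixels"][70:290,140:380],(349,320),interpolation=2)
cv2.imwrite("pics/w8.png",np.hstack([a,b]))
```

```text
27.525 [ 0.53445731 -0.03339259  0.22624549] [ 0.00044999 -0.00061184 -0.00012752  0.0003879   0.00169621  0.00040044] [ 0.23150306 -0.71832416 -0.63236606] 0.22281323132766334 12.00000375509262
```

View pics/w8.png

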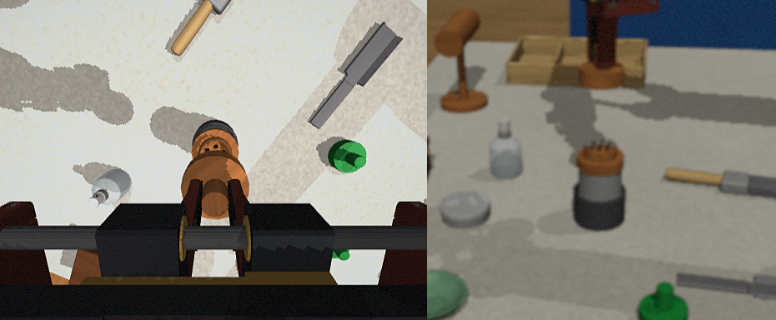

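The cap is held level about 10 cm above its seat. The vented inner lid is still seated on the liner in the pot, around (600,160) in the side crop. Handing in.

```bash
python3 -c "
from bench import job
print(job.finish_job())"
```

```text
the job is handed in; nothing more can be done
None
```

I handed the job in at about 27.5 s: the liner stands in the pot, the vented inner lid looks seated on it in the last pictures, and the gripper holds the cap about 10 cm above its seat. The hand-in call returned no verdict.

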